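# Set the cut-length stop on the bench gauge

### The job

Two length-stop gauges lie on the workshop bench. Slide the orange stop along its rail until it stands level with the tip of the yellow flag beside that rail, then let go of it. Ignore the white flag, and leave the blue stop on the other rail where it is.

Things in the scene. Friction and masses are not known exactly. Their poses are not given: they have to be found in the camera images.
- orange_stop_top (a point): Centre of the top face of the orange grip, about 62 mm above the bench: an upright block 20 mm along its rail, 30 mm across and 40 mm tall, white line across its top. Below it a steel carriage plate, 30 mm along, 44 mm across, 6 mm thick, on the rail. y axis along the rail, x across it towards the flags, z up. It slides only along y, takes about 2 N, and stays where it is left.
- orange_rail: The orange stop's aluminium rail, fixed to the bench: 300 mm long (y axis), 50 mm wide (x axis), 16 mm high. Origin under its middle, on the bench. The stop travels from 120 mm one side of the middle to 120 mm the other. Two flags stand beside this rail on its +x side.
- yellow_flag: Yellow pointer fixed to the bench by the orange stop's rail: a block 22 mm square, 16 mm high, its pointed tip aimed at the rail. Origin on the bench, 45 mm from the rail's middle line, in line with the tip. y axis parallel to the rail, x away from it. The orange stop is level with it at y = 0 of this frame. A white flag of the same shape stands further along the rail.
- blue_stop_top (a point): Centre of the top face of the blue stop's grip, on the other rail; rail and stop have the same shapes, sizes, axes and sliding force as the orange ones. It must stay where it is. The rails lie roughly side by side, either one nearer the robot, their middle lines at least 120 mm apart.
There are look-alikes about, which are no part of the job. What is meant by the yellow_flag is not pink or purple, and is the smaller of those in its own colour.

How it is judged:
By the outcome, as a careful person would: the job done as asked, in the order asked, and still so for the second after the job is handed in, with the robot touching nothing.
It also fails if it takes over 32 s, if anything falls off the work surface, if the arm or the gripper's body presses on something with over 40 N, if the wrist force passes 120 N, or if a joint passes its speed limit or range.

### The arm

A 6-joint arm with a two-finger parallel gripper is mounted at the origin on the work surface. World frame = base frame: x ahead of the robot, y to its left, z up, the work surface at z = 0. Lengths are in m, angles in rad, forces in N, time in s.
With the tool pointing down it reaches from about 0.35 to 0.975 m from the base axis. Payload 4.9 kg.
Tool frame: the origin (TCP) lies midway between the tips of the shut fingers; the grasp point (between the pads) lies 19 mm behind it; z points along the fingers, y is the line along which they close (so a half turn about z gives the same grasp; the last joint's range is limited). The gripper opens to 85 mm and grips with 20 to 120 N. Pads are 22 mm wide; open, the fingers measure 114 mm over their backs; the gripper's body (76 mm by 85 mm) begins 54 mm behind the grasp point. The pads swing forward as they close: fully open they stand 13 mm farther back than shut.
Start: joints at [-1.371, 0.053, 1.613, -0, 1.476, -0.119], TCP at [0.196, -0.593, 0.211] pointing down, gripper open.
Joint ranges: [-3.01, 3.01], [-1.01, 2.22], [0.06, 2.58], [-1.02, 4.17], [0.09, 2.62], [-3.14, 3.14]. Speed limits (rad/s): [2.57, 2.57, 3.14, 3.14, 3.14, 3.14].

### API

Orientations are given as a unit quaternion [w, x, y, z].
In Python, from plant import state, grab_frame, camera_info, job_done, spot_in, masks_of, pinpoint gives the robot as it stands.
- The arm moves only by the shell command python3 -m handwheel 'ROWS' [OPENING]. ROWS is JSON, a list that holds one entry, the list of rows, each a list of 6 numbers: the shift along the world's x, y, z in m, then the turn, a rotation vector about the world's x, y, z in degrees. In form: [[[tx, ty, tz, ax, ay, az], ...]]. A call has 1 to 20 rows; each row shifts and turns the commanded pose from where the row before left it; what a row does not reach is not made up. A row lasts 1/12 s, in which the tool goes at most 41.7 mm and 7.16 degrees, less where a joint would pass 70% of its speed; a pose out of reach is approached as far as the arm can. A call is refused whole if a number of a shift passes 0.0417 or a number of a turn 7.16, either way. A call with a gripper value outside its range is refused whole. OPENING is the opening, from 0 (shut) to 1 (fully open), set as the call begins (- or left out, the last holds). The fingers move at their own pace and stop on an object; the grip force is fixed at half the most. Time passes only in rows, so rows that do not move let the fingers close. It gives the time, the measured TCP pose, the force, the opening and the grip force at its end, in the units of the state.
- state(): the state, without advancing time (a new reading comes with each control period).
- grab_frame(name): name is "scene" or "top"; returns (picture, depth): 480x640x3 uint8, blue, green, red; 480x640 float32, m along the optical axis (not along the pixel's ray), 0 where there is no reading.
- camera_info(name): a dict with "fx", "fy", "cx", "cy" (pixels), "T" (4x4, takes a point from camera to world coordinates). Camera axes: x right, y up, looking along -z (the intrinsics and any distortion apply to the point x, -y, -z); pixel columns grow to the right and rows downward; lengths in m; the calibration is good to about 2 mm. A picture is of the moment at which its call begins. camera_info takes no time and is no camera call.
- job_done(): hands the job in; it is judged then, once.
Trained networks look in the newest picture that a camera, given by its name, has taken for a name from the list of things; names that differ only in an ending like _2 or _b are one class to them, and where a whole thing is asked for, a point or a joint stands for the part that bears it (a point fixed in the world has none). Each returns a list of dicts, best first, with "conf" (0 to 1); they miss things now and then, are a little off and sometimes report something else, mostly with a low value. They report only what shows in the picture. A call takes as long as a camera call. They do not tell look-alikes from the thing itself.
- spot_in(camera, thing): "box" ([left, top, width, height] in pixels, round what is visible of it).
- masks_of(camera, thing): "region" (480x640 bool, what is visible of it) and "box" ([left, top, width, height] in pixels, round what is visible of it).
- pinpoint(camera, thing): "position" ([column, row] in pixels: a listed point, or the origin of a listed thing).
The state is a dict: "time": time; "joint_pos": joint angles; "joint_vel": joint speeds; "joint_efforts": joint torques, N m; "tool_pos": TCP position; "tool_rot": TCP orientation; "contact_force": force on the tool from outside, world axes, zero at the start; "ft_torque": the same for the moment, N m; "gripper_width": opening from 0.0 (shut) to 1.0 (fully open); "grasp_force": force on a finger pad.
Only numpy, scipy, OpenCV 4.12 (cv2) and the standard library are available. Lean on these libraries where they do the work, as an engineer would, in place of code of your own. Each camera call takes 0.05 s, during which the arm holds its last target. There are 200 camera calls.

## Working session

There is one attempt and no reset: what is moved stays moved. The work goes in short steps, Python scripts to look and compute and a shell command to move; the robot and the scene stay as the last step left them, time stands still between calls to the robot, and variables do not carry over. Pictures are saved under pics/ and viewed, at most 10 in all, crops included, and the job is handed in when it is done.

```bash
mkdir -p pics
cat > h.py <<'E'
import numpy as np, cv2
from plant import *
def pt(cam,uv,z=None,depth=None):
    i=camera_info(cam);T=np.array(i["T"])
    r=np.array([(uv[0]-i["cx"])/i["fx"],-(uv[1]-i["cy"])/i["fy"],-1.0])
    if depth is not None: return T[:3,:3]@(r*depth)+T[:3,3]
    d=T[:3,:3]@r; return T[:3,3]+d*(z-T[2,3])/d[2]
E
python3 - <<'E'
from h import *
ims=[]
for c in("scene","top"):
    p,d=grab_frame(c); cv2.imwrite(f"pics/{c}0.png",p); np.save(f"{c}0.npy",d)
    i=camera_info(c); print(c,{k:(np.round(v,3).tolist()) for k,v in i.items()})
    for t in("orange_stop_top","blue_stop_top","yellow_flag","orange_rail"):
        for q in pinpoint(c,t):
            u=q["position"]; z=.062 if "stop" in t else 0
            dd=d[int(u[1]),int(u[0])]
            print(t,round(q["conf"],2),np.round(u,1),"z-plane",np.round(pt(c,u,z),3),"depth",np.round(pt(c,u,depth=dd),3))
s=state();print(s["time"],s["tool_pos"],s["tool_rot"],s["gripper_width"])
E
```

```text
scene {'fx': 508.435, 'fy': 508.435, 'cx': 320.092, 'cy': 234.881, 'T': [[0.325, -0.562, 0.761, 1.132], [0.946, 0.189, -0.264, -0.251], [0.004, 0.806, 0.592, 0.496], [0.0, 0.0, 0.0, 1.0]]}
orange_stop_top 0.59 [385.9 254. ] z-plane [0.645 0.013 0.062] depth [0.647 0.012 0.064]
blue_stop_top 0.76 [388.6 180.2] z-plane [0.464 0.103 0.062] depth [0.468 0.1   0.065]
blue_stop_top 0.66 [377.2 288.6] z-plane [ 0.705 -0.027  0.062] depth [ 0.663 -0.004  0.019]
yellow_flag 0.92 [297.2 365.5] z-plane [ 0.74  -0.144  0.   ] depth [ 0.754 -0.148  0.018]
yellow_flag 0.91 [369.6 357.5] z-plane [ 0.757 -0.055  0.   ] depth [ 0.776 -0.065  0.025]
yellow_flag 0.82 [216.4 342.4] z-plane [ 0.672 -0.231  0.   ] depth [ 0.694 -0.232  0.024]
yellow_flag 0.77 [325.7 328. ] z-plane [ 0.693 -0.091  0.   ] depth [ 0.708 -0.096  0.017]
orange_rail 0.63 [375.3 286.7] z-plane [0.64  0.004 0.   ] depth [ 0.657 -0.004  0.017]
top {'fx': 443.133, 'fy': 443.133, 'cx': 318.816, 'cy': 240.328, 'T': [[-0.007, 0.988, -0.151, 0.517], [-0.999, -0.0, 0.045, -0.071], [0.045, 0.151, 0.987, 0.735], [0.0, 0.0, 0.0, 1.0]]}
orange_stop_top 0.61 [252.7 226.4] z-plane [ 0.641 -0.001  0.062] depth [ 0.641 -0.001  0.061]
yellow_flag 0.76 [312.4 200.6] z-plane [ 0.698 -0.095  0.   ] depth [ 0.694 -0.094  0.015]
yellow_flag 0.65 [293.4 163.9] z-plane [ 0.762 -0.062  0.   ] depth [ 0.756 -0.062  0.019]
yellow_flag 0.64 [392.4 213.1] z-plane [ 0.676 -0.231  0.   ] depth [ 0.671 -0.226  0.023]
yellow_flag 0.58 [339.4 177.8] z-plane [ 0.738 -0.141  0.   ] depth [ 0.733 -0.14   0.016]
orange_rail 0.61 [255.  234.4] z-plane [0.639 0.002 0.   ] depth [ 0.631 -0.003  0.048]
0.5 [ 0.19589487 -0.59347897  0.21096106] [-3.08371577e-05  9.87322858e-01  1.58724836e-01  1.12878742e-05] 0.9992908595070616
```

View pics/scene0.png

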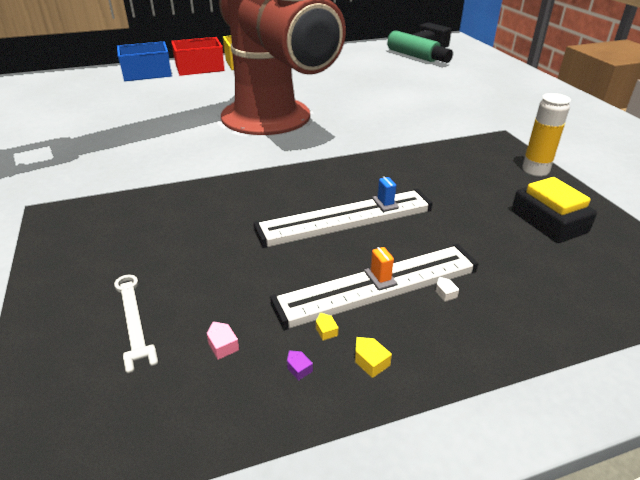

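View pics/top0.png

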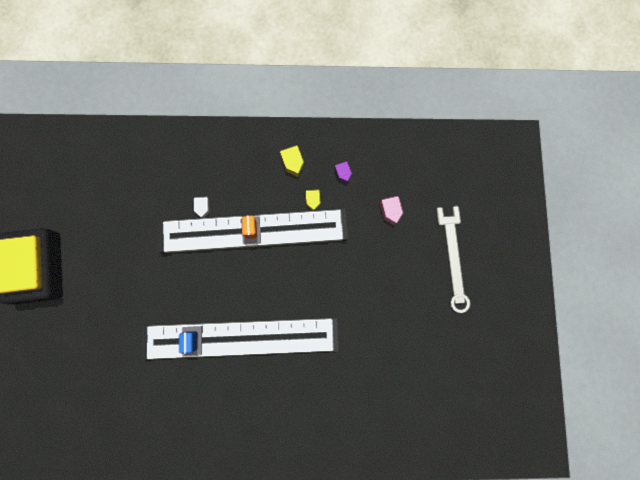

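The scene view shows the orange stop at (382,252), the small yellow flag at (326,326), its large look-alike at (373,355) and the white flag at (447,289). In the top view they are at (249,227), (313,199), (292,159) and (200,206). I'll now measure in rail coordinates from both views.

```bash
cat > m.py <<'E'
from h import *
def cloud(c,d):
    i=camera_info(c);T=np.array(i["T"]);v,u=np.mgrid[:480,:640]
    P=np.stack([(u-i["cx"])/i["fx"]*d,-(v-i["cy"])/i["fy"]*d,-d],-1)
    return P@T[:3,:3].T+T[:3,3]
def measure(c,show=True):
    p,d=grab_frame(c); W=cloud(c,d); hsv=cv2.cvtColor(p,cv2.COLOR_BGR2HSV)
    H,S,V=cv2.split(hsv)
    box=lambda a,b,e,f:(W[...,0]>a)&(W[...,0]<b)&(W[...,1]>e)&(W[...,1]<f)&(d>0)
    rail=box(.57,.72,-.19,.2)&(V>140)&(S<60)&(W[...,2]>.008)&(W[...,2]<.024)
    n,l,st,_=cv2.connectedComponentsWithStats(rail.astype(np.uint8)); rail=l==1+st[1:,4].argmax()
    org=box(.55,.75,-.3,.3)&(H>4)&(H<20)&(S>150)&(W[...,2]>.057)
    yel=box(.64,.73,-.2,0)&(H>22)&(H<36)&(S>120)&(W[...,2]>.011)
    blu=box(.4,.6,-.3,.3)&(H>98)&(H<125)&(S>120)&(W[...,2]>.057)
    r=cv2.minAreaRect(W[rail][:,:2].astype(np.float32)*1000)
    vx,vy,_,_=cv2.fitLine(W[rail][:,:2].astype(np.float32),cv2.DIST_L2,0,.01,.01).ravel()
    b=cv2.boxPoints(r);e=[b[1]-b[0],b[2]-b[1]];e=max(e,key=np.linalg.norm);e=e/np.linalg.norm(e)
    if e[1]<0:e=-e
    print(c,"rail rect",np.round(r,1) if 0 else r,"line",vx,vy,"dir",e)
    R={}
    for k,m in(("orange",org),("yellow",yel),("blue",blu)):
        if m.sum()<5: print(k,"none");continue
        q=W[m];a=q[:,:2]@e;R[k]=(a.min()+a.max())/2
        print(k,m.sum(),"mean",q.mean(0).round(4),"along mid",R[k].round(4),"len",np.ptp(a).round(4))
        if k!="blue":
            rr=cv2.minAreaRect(q[:,:2].astype(np.float32)*1000);print("   rect",rr)
    if "orange" in R:print("travel needed along +dir",R["yellow"]-R["orange"])
if __name__=="__main__":
    for c in("top","scene"):measure(c)
E
python3 m.py
```

```text
top rail rect ((643.8284912109375, 3.346771240234375), (50.234703063964844, 291.570556640625), 4.0588603019714355) line 0.070397824 -0.997519 dir [-0.07078113  0.9974919 ]
orange 95 mean [0.642  0.0063 0.0614] along mid -0.0389 len 0.0191
   rect ((643.1332397460938, 6.610002517700195), (30.017601013183594, 18.56734848022461), 0.7610256671905518)
yellow 218 mean [ 0.6971 -0.0939  0.0158] along mid -0.143 len 0.0217
   rect ((695.7190551757812, -93.94906616210938), (32.079402923583984, 21.760820388793945), 4.978065013885498)
blue 236 mean [0.4684 0.0945 0.062 ] along mid 0.0625 len 0.0209
travel needed along +dir -0.10412875946916011
scene rail rect ((662.75146484375, 6.454864501953125), (87.94739532470703, 291.7630310058594), 3.931039810180664) line 0.03605283 -0.9993499 dir [-0.06855589  0.9976473 ]
orange 96 mean [0.6511 0.0068 0.0608] along mid -0.0358 len 0.0199
   rect ((644.9602661132812, 8.323551177978516), (31.155502319335938, 19.64310073852539), 6.321315288543701)
yellow 337 mean [ 0.7012 -0.0927  0.0169] along mid -0.1398 len 0.0226
   rect ((696.8298950195312, -92.550048828125), (33.73530578613281, 22.291030883789062), 5.589806079864502)
blue 140 mean [0.4735 0.0954 0.0626] along mid 0.0649 len 0.0204
travel needed along +dir -0.1040282253187255
```

Both views agree that the stop must travel 104 mm toward -y along (0.071, -0.9975), and that the rail yaw is 4.05°. Heights check out at 61 mm and 16 mm. The gripper needs about -14.2° of turn to close along the rail.

```bash
python3 -m handwheel '[[[0.0224,0.03,-0.004,0,0,-0.71],[0.0224,0.03,-0.004,0,0,-0.71],[0.0224,0.03,-0.004,0,0,-0.71],[0.0224,0.03,-0.004,0,0,-0.71],[0.0224,0.03,-0.004,0,0,-0.71],[0.0224,0.03,-0.004,0,0,-0.71],[0.0224,0.03,-0.004,0,0,-0.71],[0.0224,0.03,-0.004,0,0,-0.71],[0.0224,0.03,-0.004,0,0,-0.71],[0.0224,0.03,-0.004,0,0,-0.71],[0.0224,0.03,-0.004,0,0,-0.71],[0.0224,0.03,-0.004,0,0,-0.71],[0.0224,0.03,-0.004,0,0,-0.71],[0.0224,0.03,-0.004,0,0,-0.71],[0.0224,0.03,-0.004,0,0,-0.71],[0.0224,0.03,-0.004,0,0,-0.71],[0.0224,0.03,-0.004,0,0,-0.71],[0.0224,0.03,-0.004,0,0,-0.71],[0.0224,0.03,-0.004,0,0,-0.71],[0.0224,0.03,-0.004,0,0,-0.71]]]' 1; python3 -m handwheel '[[[0,0,0,0,0,0],[0,0,0,0,0,0],[0,0,0,0,0,0]]]'
python3 - <<'E'
from h import *
w,x,y,z=state()["tool_rot"];print("tool line deg",2*np.degrees(np.arctan2(y,x))+90)
p,d=grab_frame("scene");cv2.imwrite("pics/s1.png",p)
E
```

```text
time: 2.27
tool_pos: [0.6449, 0.0083, 0.1309]
tool_rot: [0.0, 0.999, 0.035, 0.0]
contact_force: [0.7, -0.3, 0.1]
gripper_width: 0.999
grasp_force: 0.0
time: 2.52
tool_pos: [0.6437, 0.0065, 0.1308]
tool_rot: [0.0, 0.999, 0.036, -0.0]
contact_force: [0.1, -0.0, -0.2]
gripper_width: 1.002
grasp_force: 0.0
tool line deg 94.0971662067657
```

View pics/s1.png

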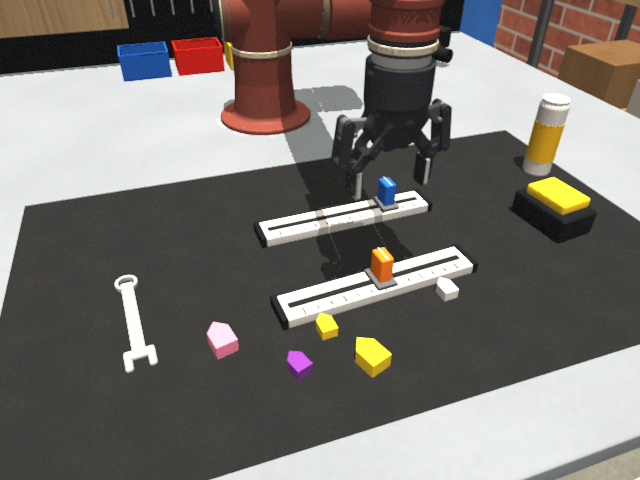

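The open fingers, at (355,185) and (425,175), straddle the orange stop at (382,265) and are aligned with the rail. Next I descend 100 mm and close.

```bash
python3 -m handwheel '[[[0,0,-0.02,0,0,0],[0,0,-0.02,0,0,0],[0,0,-0.02,0,0,0],[0,0,-0.02,0,0,0],[0,0,-0.01,0,0,0],[0,0,-0.01,0,0,0],[0,0,0,0,0,0],[0,0,0,0,0,0]]]' 1; python3 -m handwheel '[[[0,0,0,0,0,0],[0,0,0,0,0,0],[0,0,0,0,0,0],[0,0,0,0,0,0],[0,0,0,0,0,0],[0,0,0,0,0,0],[0,0,0,0,0,0],[0,0,0,0,0,0],[0,0,0,0,0,0],[0,0,0,0,0,0],[0,0,0,0,0,0],[0,0,0,0,0,0]]]' 0
python3 - <<'E'
from h import *
for c in("scene","top"):
    p,d=grab_frame(c);cv2.imwrite(f"pics/{c}2.png",p)
E
```

```text
time: 3.23
tool_pos: [0.6439, 0.006, 0.0314]
tool_rot: [0.0, 0.999, 0.035, 0.0]
contact_force: [-0.9, -0.1, -0.4]
gripper_width: 1.001
grasp_force: 0.0
time: 4.23
tool_pos: [0.6442, 0.0066, 0.0317]
tool_rot: [-0.0, 0.999, 0.036, 0.0]
contact_force: [-2.2, 1.1, 5.3]
gripper_width: 0.212
grasp_force: 60.1
```

View pics/scene2.png

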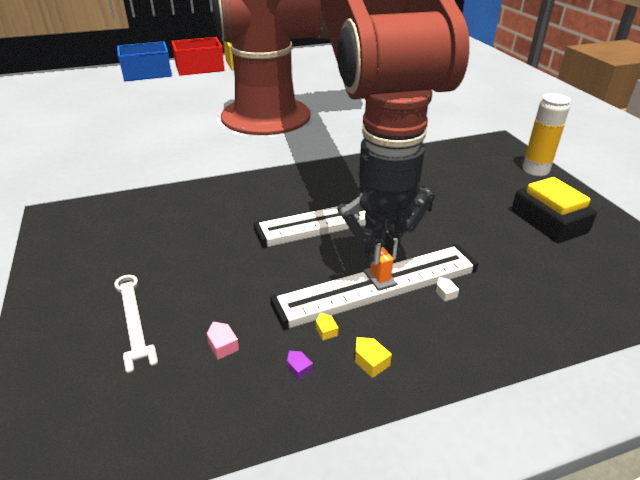

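The grip is good: opening 0.212 (about 18–20 mm), pads on the orange block at (382,262). Now slide 104 mm.

```bash
python3 -m handwheel '[[[0.0006,-0.008,0,0,0,0],[0.0006,-0.008,0,0,0,0],[0.0005,-0.008,0,0,0,0],[0.0006,-0.008,0,0,0,0],[0.0006,-0.008,0,0,0,0],[0.0005,-0.008,0,0,0,0],[0.0006,-0.008,0,0,0,0],[0.0006,-0.008,0,0,0,0],[0.0005,-0.008,0,0,0,0],[0.0006,-0.008,0,0,0,0],[0.0006,-0.008,0,0,0,0],[0.0005,-0.008,0,0,0,0],[0.0006,-0.0077,0,0,0,0],[0,0,0,0,0,0],[0,0,0,0,0,0],[0,0,0,0,0,0],[0,0,0,0,0,0]]]'
```

```text
time: 5.75
tool_pos: [0.6516, -0.0982, 0.0317]
tool_rot: [0.001, 0.999, 0.035, 0.0]
contact_force: [-2.7, -2.7, 6.4]
gripper_width: 0.21
grasp_force: 60.1
```

```bash
python3 -m handwheel '[[[0,0,0,0,0,0],[0,0,0,0,0,0],[0,0,0,0,0,0],[0,0,0,0,0,0],[0,0,0,0,0,0],[0,0,0,0,0,0],[0,0,0,0,0,0],[0,0,0,0,0,0]]]' 1; python3 -m handwheel '[[[0,0,0.01,0,0,0],[0,0,0.02,0,0,0],[0,0,0.03,0,0,0],[0,0,0.03,0,0,0],[0,0,0.03,0,0,0],[-0.02,-0.03,0.01,0,0,0],[-0.02,-0.03,0.01,0,0,0],[-0.02,-0.03,0,0,0,0],[-0.02,-0.03,0,0,0,0],[-0.02,-0.03,0,0,0,0],[-0.02,-0.03,0,0,0,0],[-0.02,-0.03,0,0,0,0],[-0.02,-0.03,0,0,0,0],[-0.02,-0.03,0,0,0,0],[-0.02,-0.03,0,0,0,0],[0,-0.03,0,0,0,0],[0,0,0,0,0,0],[0,0,0,0,0,0]]]'
python3 m.py
python3 - <<'E'
from h import *
p,d=grab_frame("top");cv2.imwrite("pics/top3.png",cv2.resize(p[150:270,140:380],None,fx=3,fy=3,interpolation=2))
E
```

```text
time: 6.42
tool_pos: [0.6513, -0.0971, 0.031]
tool_rot: [-0.0, 0.999, 0.035, 0.0]
contact_force: [0.6, -0.3, 0.3]
gripper_width: 0.997
grasp_force: 0.0
time: 7.92
tool_pos: [0.4508, -0.4285, 0.1718]
tool_rot: [0.0, 0.999, 0.034, 0.0]
contact_force: [0.5, -0.5, -0.1]
gripper_width: 1.0
grasp_force: 0.0
top rail rect ((643.9741821289062, 3.2289886474609375), (50.15582275390625, 291.5454406738281), 3.938101291656494) line 0.067752235 -0.9977022 dir [-0.06867865  0.9976388 ]
orange 95 mean [ 0.6492 -0.0979  0.0617] along mid -0.1429 len 0.0199
   rect ((650.87939453125, -98.40081787109375), (29.890674591064453, 19.75326919555664), 3.498436450958252)
yellow 217 mean [ 0.6971 -0.0939  0.0159] along mid -0.1415 len 0.0218
   rect ((695.389892578125, -93.92678833007812), (31.992862701416016, 21.759233474731445), 4.337621212005615)
blue 237 mean [0.4686 0.0945 0.0621] along mid 0.0632 len 0.0206
travel needed along +dir 0.001402262742285304
scene rail rect ((660.8052978515625, 5.7162933349609375), (88.68914794921875, 291.7776794433594), 2.7066798210144043) line 0.05036947 -0.99873066 dir [-0.04722282  0.9988843 ]
orange 94 mean [ 0.6588 -0.0988  0.0609] along mid -0.1278 len 0.0199
   rect ((653.7774658203125, -97.21607971191406), (29.10313606262207, 20.144468307495117), 0.7658061385154724)
yellow 451 mean [ 0.6894 -0.094   0.0288] along mid -0.125 len 0.023
   rect ((677.3824462890625, -93.35952758789062), (73.11534881591797, 22.85485076904297), 3.167855739593506)
blue 135 mean [0.4732 0.0953 0.0627] along mid 0.0756 len 0.0216
travel needed along +dir 0.002765445187908805
```

View pics/top3.png

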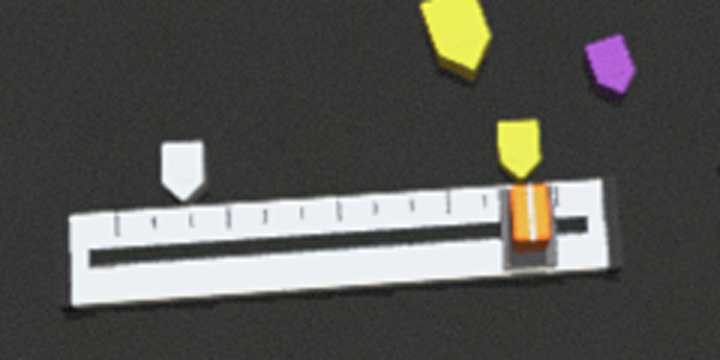

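The stop now stands at (530,215) in the crop with the yellow flag's tip at (521,178). A 1–2 mm residual is possible, so I'll measure it more finely using known-height planes and averaged frames.

```bash
cat > f.py <<'E'
from m import *
e=np.array([-.0697,.9976])
for c in("top","scene"):
    F=[grab_frame(c) for _ in range(6)]
    p=np.mean([f[0] for f in F],0).astype(np.uint8); W=np.mean([cloud(c,f[1]) for f in F],0)
    k=4;P=cv2.resize(p,None,fx=k,fy=k,interpolation=cv2.INTER_CUBIC);Z=cv2.resize(W.astype(np.float32),None,fx=k,fy=k)
    H,S,V=cv2.split(cv2.cvtColor(P,cv2.COLOR_BGR2HSV))
    yel=(Z[...,0]>.66)&(Z[...,0]<.73)&(Z[...,1]>-.13)&(Z[...,1]<-.06)&(H>22)&(H<36)&(S>110)&(V>90)&(abs(Z[...,2]-.016)<.0025)
    top=(Z[...,0]>.61)&(Z[...,0]<.69)&(Z[...,1]>-.15)&(Z[...,1]<-.05)&(Z[...,2]>.0585)&(V>90)
    r={}
    for n,m,z in(("yel",yel,.016),("org",top,.062)):
        nn,l,st,_=cv2.connectedComponentsWithStats(m.astype(np.uint8));m=l==1+st[1:,4].argmax()
        v,u=np.nonzero(m); u=(u+.5)/k-.5; v=(v+.5)/k-.5
        i=camera_info(c);T=np.array(i["T"]);d=np.stack([(u-i["cx"])/i["fx"],-(v-i["cy"])/i["fy"],-np.ones(len(u))],-1)@T[:3,:3].T
        q=(T[:3,3]+d*((z-T[2,3])/d[:,2])[:,None])[:,:2]
        h=cv2.convexHull((q*1e4).astype(np.float32));M=cv2.moments(h);ce=np.array([M["m10"],M["m01"]])/M["m00"]/1e4
        a=q@e;x=q@[e[1],-e[0]]
        tip=a[x<x.min()+.003].mean()
        r[n]=[ce@e,np.percentile(a,[1,99]).mean()]
        print(c,n,"hull c",ce.round(4),"along",(ce@e).round(4),"mid",r[n][1].round(4),"len",np.ptp(a).round(4),np.ptp(x).round(4),"tip" ,tip.round(4))
    print(" travel",np.round(np.array(r["yel"])-r["org"],4))
E
python3 f.py
```

```text
top yel hull c [ 0.6976 -0.0938] along -0.1422 mid -0.1421 len 0.0229 0.0341 tip -0.142
top org hull c [ 0.6513 -0.0975] along -0.1426 mid -0.1427 len 0.0218 0.0315 tip -0.1432
 travel [0.0004 0.0006]
scene yel hull c [ 0.6989 -0.0921] along -0.1405 mid -0.1408 len 0.0234 0.0361 tip -0.1402
scene org hull c [ 0.6538 -0.0973] along -0.1426 mid -0.1427 len 0.0228 0.036 tip -0.1415
 travel [0.0021 0.002 ]
```

All estimates are small and positive (0.5–2 mm). I have time in hand, so I'll regrip and nudge it 1.1 mm back.

```bash
python3 -m handwheel '[[[0.02,0.033,0,0,0,0],[0.02,0.033,0,0,0,0],[0.02,0.033,0,0,0,0],[0.02,0.033,0,0,0,0],[0.02,0.033,0,0,0,0],[0.02,0.033,0,0,0,0],[0.02,0.033,0,0,0,0],[0.02,0.033,0,0,0,0],[0.02,0.033,0,0,0,0],[0.02,0.033,0,0,0,0],[0,0,-0.03,0,0,0],[0,0,-0.03,0,0,0],[0,0,-0.03,0,0,0],[0,0,-0.02,0,0,0],[0,0,-0.015,0,0,0],[0,0,-0.01,0,0,0],[0,0,-0.005,0,0,0],[0,0,0,0,0,0],[0,0,0,0,0,0]]]' 1
python3 -m handwheel '[[[0,0,0,0,0,0],[0,0,0,0,0,0],[0,0,0,0,0,0],[0,0,0,0,0,0],[0,0,0,0,0,0],[0,0,0,0,0,0],[0,0,0,0,0,0],[0,0,0,0,0,0],[0,0,0,0,0,0],[0,0,0,0,0,0],[0,0,0,0,0,0],[-0.0001,0.0011,0,0,0,0],[0,0,0,0,0,0],[0,0,0,0,0,0],[0,0,0,0,0,0],[0,0,0,0,0,0]]]' 0
python3 -m handwheel '[[[0,0,0,0,0,0],[0,0,0,0,0,0],[0,0,0,0,0,0],[0,0,0,0,0,0],[0,0,0,0,0,0],[0,0,0,0,0,0],[0,0,0,0,0,0],[0,0,0,0,0,0]]]' 1; python3 -m handwheel '[[[0,0,0.01,0,0,0],[0,0,0.02,0,0,0],[0,0,0.03,0,0,0],[0,0,0.03,0,0,0],[0,0,0.03,0,0,0],[-0.02,-0.03,0.01,0,0,0],[-0.02,-0.03,0.01,0,0,0],[-0.02,-0.03,0,0,0,0],[-0.02,-0.03,0,0,0,0],[-0.02,-0.03,0,0,0,0],[-0.02,-0.03,0,0,0,0],[-0.02,-0.03,0,0,0,0],[-0.02,-0.03,0,0,0,0],[-0.02,-0.03,0,0,0,0],[-0.02,-0.03,0,0,0,0],[0,-0.03,0,0,0,0],[0,0,0,0,0,0],[0,0,0,0,0,0]]]'
python3 f.py
python3 - <<'E'
from h import *
p,d=grab_frame("top");cv2.imwrite("pics/top4.png",cv2.resize(p[150:270,140:380],None,fx=3,fy=3,interpolation=2))
E
```

```text
time: 10.25
tool_pos: [0.6522, -0.0976, 0.0323]
tool_rot: [0.0, 0.999, 0.035, 0.001]
contact_force: [0.7, -0.7, 0.6]
gripper_width: 0.999
grasp_force: 0.0
time: 11.58
tool_pos: [0.6515, -0.0966, 0.0316]
tool_rot: [0.001, 0.999, 0.035, 0.0]
contact_force: [-2.5, -1.5, 5.6]
gripper_width: 0.21
grasp_force: 60.3
time: 12.25
tool_pos: [0.6512, -0.0961, 0.031]
tool_rot: [-0.0, 0.999, 0.035, 0.0]
contact_force: [-1.0, -0.1, -0.2]
gripper_width: 0.999
grasp_force: 0.0
time: 13.75
tool_pos: [0.4507, -0.4274, 0.1718]
tool_rot: [0.0, 0.999, 0.034, 0.0]
contact_force: [0.0, 0.8, -0.2]
gripper_width: 0.999
grasp_force: 0.0
top yel hull c [ 0.6977 -0.0948] along -0.1432 mid -0.1423 len 0.0236 0.0336 tip -0.1421
top org hull c [ 0.6499 -0.0963] along -0.1414 mid -0.1416 len 0.0221 0.0314 tip -0.143
 travel [-0.0018 -0.0007]
scene yel hull c [ 0.699  -0.0921] along -0.1406 mid -0.1408 len 0.0244 0.0362 tip -0.1401
scene org hull c [ 0.6536 -0.0958] along -0.1411 mid -0.1412 len 0.0214 0.0404 tip -0.1373
 travel [0.0005 0.0005]
```

View pics/top4.png

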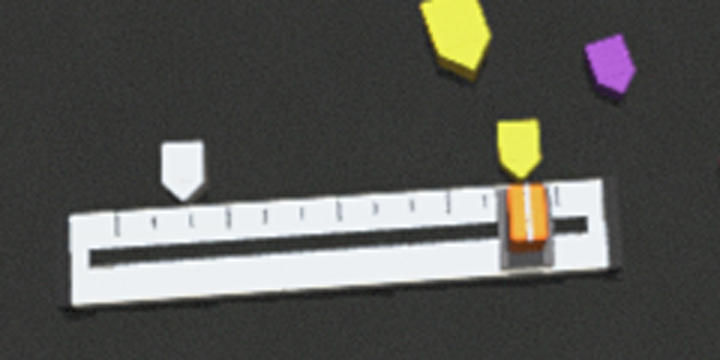

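The stop, at (526,215) in the crop, is now level with the yellow tip at (521,178); the views bracket zero within about 0.7 mm, setting aside one noisier top-view reading of 1.8 mm. The small sideways offset in the picture comes from the rail's tilt and parallax. Handing in.

```bash
python3 -c "from plant import job_done;print(job_done())"
```

```text
the job is handed in; nothing more can be done
None
```

I slid the orange stop level with the small yellow flag's tip (about 1 mm by my measurements), released it with the arm clear, never touched the blue stop, and handed the job in at about 14.5 s.

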